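# Set the tray-lamp switches with the setting key and hang the key back

### The job

Take the setting key off its two pins and, pushing with its prong, set the six slide switches on the grey control box to match the biscuit tray: counted from the left, a switch must be fully ON (away from the robot) where the compartment of the same number holds a biscuit, and fully OFF (towards the robot) where it holds only a paper round. Push gently, keep the fingers off the box and leave everything else where it is. When all six are right, hang the key back upright with both holes on the two pins and let go.

Things in the scene. Friction and masses are not known exactly. Their poses are not given: they have to be found in the camera images.
- control_box: Grey lamp control box, fixed, 120 (x) x 140 (y) x 45 mm high; origin at the centre of its underside, on the counter. x points away from the robot (ON side, marked by a thin aluminium bar), y to the left along the row of switches. Its top face is flat; the six switch nubs are all that stands up from it. The fingers must not touch it.
- bank (a point): Middle of the switch bank, at the centre of the box's top face, axes as the box. Six white nubs 10 mm apart: switch i, counted from the left, at y = +25, +15, +5, -5, -15, -25 mm; 5 (x) x 6 (y) mm, top 6.5 mm above the face. A nub slides along x only: centre at x = -4.5 mm OFF, +4.5 mm ON; needs about 1.5 to 2 N, stays where left, hard stops at both ends.
- key_mid (a point): The setting key, a loose upright plate 10 mm thick (x), about 70 g. Point midway between its two holes, mid-thickness; z up, y along the holes. Black handle tab, 26 mm wide (y), z = +14 to +56 mm, to be gripped across its thickness from above. Straight steel prong below, 5 (y) x 6 (x) mm, on the centre line; its blunt end pushes the switches and lies anywhere from z = -34 to -58 mm: each time differently, so feel for it.
- key: The same key, same origin and axes. Aluminium body 64 mm wide (y), z = -18 to +14 mm, with two square through holes 14 x 14 mm at y = -20 and +20 mm. It starts hanging upright on the holder's two pins, which pass through these holes. Its prong is clamped in the body (60 N to shift it) and its length is not known beforehand.
- pins (a point): Front face of the key holder's board, midway between its two pins, 85 mm above the counter. x points into the board, away from the robot. The pins are level, stick out 40 mm along -x at y = -20 and +20 mm, 6 mm thick, round-ended. The hanging key rests on them with the tops of its holes: key_mid 4 mm lower than this point and, at the start, 18 mm in front; it can slide along the pins.
- holder: Key holder, fixed, dark steel: upright board 100 mm wide (y), 10 mm thick, 93 mm high (8 mm above the pins), with a base plate 10 mm high reaching 70 mm in front of it. Origin on the counter below pins, same axes. Room above the board is free.
- sw1 (a joint): slide switch 1 of 6 counted from the left: 0 = fully OFF (towards the robot), 0.009 m = fully ON (away from the robot)
- sw2 (a joint): slide switch 2 of 6 counted from the left: 0 = fully OFF (towards the robot), 0.009 m = fully ON (away from the robot)
- sw3 (a joint): slide switch 3 of 6 counted from the left: 0 = fully OFF (towards the robot), 0.009 m = fully ON (away from the robot)
- sw4 (a joint): slide switch 4 of 6 counted from the left: 0 = fully OFF (towards the robot), 0.009 m = fully ON (away from the robot)
- sw5 (a joint): slide switch 5 of 6 counted from the left: 0 = fully OFF (towards the robot), 0.009 m = fully ON (away from the robot)
- sw6 (a joint): slide switch 6 of 6 counted from the left: 0 = fully OFF (towards the robot), 0.009 m = fully ON (away from the robot)
- tray: long steel biscuit tray at the far side, 75 (x) x 326 (y) x 22 mm high, walls and floor 4 mm; origin at the centre of its underside, y to the left along the tray. Five dividers make six compartments; compartment i, counted from the left (+y) as seen from the robot, is centred at y = +132.5, +79.5, +26.5, -26.5, -79.5, -132.5 mm and belongs to switch i
- biscuit1_mid (a point): centre of a round golden biscuit, 42 mm across and 12 mm high, lying loose in one of the tray's compartments; the three other compartments hold only a flat white paper round
- biscuit2_mid (a point): centre of a round golden biscuit, 42 mm across and 12 mm high, lying loose in one of the tray's compartments; the three other compartments hold only a flat white paper round
- biscuit3_mid (a point): centre of a round golden biscuit, 42 mm across and 12 mm high, lying loose in one of the tray's compartments; the three other compartments hold only a flat white paper round
- loaf: iced loaf, 202 x 112 x 97 mm, at the left side; bystander
- shaker: small clear jar with steel cap, 38 mm across, 70 mm high, near the robot; bystander
- spare_biscuit: a single biscuit, 42 mm across and 12 mm high, lying loose on the counter outside the tray; a bystander that counts for nothing
- spatula: spatula lying at the right; bystander
- cake_boards: stack of round white cake boards, 150 mm across, 18 mm high, at the right; bystander
- cup: white cup, 72 mm across, 85 mm high, at the far right; bystander
Mind the look-alikes: they are no part of the job. Leave any blue look-alike of the control_box alone.

How it is judged:
By the outcome, as a careful person would: the job done as asked, in the order asked, and still so for the second after the job is handed in, with the robot touching nothing.
It also fails if it takes over 61 s, if anything falls off the work surface, if the arm or the gripper's body presses on something with over 40 N, if the wrist force passes 120 N, or if a joint passes its speed limit or range.

### The arm

A 6-joint arm with a two-finger parallel gripper is mounted at the origin on the work surface. World frame = base frame: x ahead of the robot, y to its left, z up, the work surface at z = 0. Lengths are in m, angles in rad, forces in N, time in s.
With the tool pointing down it reaches from about 0.35 to 0.725 m from the base axis. Payload 4.3 kg.
Tool frame: the origin (TCP) lies at the very end of the fingers, on their centre line; the grasp point (between the pads) lies 19 mm behind it; z points along the fingers, y is the direction in which the jaws open and shut (so a half turn about z gives the same grasp; the last joint's range is limited). The gripper opens to 85 mm and grips with 20 to 120 N. Pads are 22 mm wide; open, the fingers measure 114 mm over their backs; the gripper's body (76 mm by 85 mm) begins 54 mm behind the grasp point. The pads swing forward as they close: fully open they stand 13 mm farther back than shut.
Start: joints at [1.094, 0.377, 0.081, 1.274, 0, 1.46], TCP at [0.206, 0.537, 0.231] pointing down, gripper open.
Joint ranges: [-2.72, 2.72], [-0.84, 1.66], [-1.02, 1.22], [-1.77, 2.12], [-1.37, 1.28], [-3.14, 3.14]. Speed limits (rad/s): [2.57, 2.57, 3.14, 3.14, 3.14, 3.14].

### API

Orientations are given as a rotation vector (axis times angle).
In Python, from plant import ctrl, sensors, vision, job gives the robot as it stands. Calls block until the motion is done:
- ctrl.move_ptp(position, orientation): joint-space move of the TCP to a pose.
- ctrl.move_l(position, attitude=None, rate=0.15, guard=None): straight line of the TCP; attitude=None keeps the orientation; rate is the mean speed in m/s. With guard (N) it stops when the force on the tool has changed by that much, and returns True; else False.
- ctrl.set_joints(angles): joint-space move.
- ctrl.release() and ctrl.close_gripper(f_grip=None): open the fingers fully, or close them until they stop; f_grip is the grip in N (None keeps the last).
- ctrl.wait(seconds).
- ctrl.solve_ik(position, orientation): joint angles nearest the present ones, or None.
- sensors.get_obs(): the state.
- vision.camera(name): name is "scene" or "top" or "wrist"; returns the picture (400x640x3 uint8, red, green, blue); there is no depth.
- vision.camera_model(name): a dict with "fovy" (degrees; the focal length in pixels is half the picture's height over the tangent of half this angle, whatever the lens; pixels are square), "cx", "cy" (the principal point, pixels), "k1" (the pictures are not rectified: a ray, as slopes to the right and down, at radius r is drawn at 1 + k1 r^2 times it, then the intrinsics apply), "extrinsics" (4x4, takes a point from camera to world coordinates). Camera axes: x right, y up, looking along -z (the intrinsics and any distortion apply to the point x, -y, -z); pixel columns grow to the right and rows downward; lengths in m; the calibration is good to about 2 mm. A picture is of the moment at which its call begins: read the wrist's pose just before it. camera_model takes no time and is no camera call; for the wrist camera it gives the pose at the moment of the call.
A pose or a line that the arm cannot do raises ctrl.IKError and nothing moves.
- job.close_job(): hands the job in, once; it reports no verdict.
The state is a dict: "clock": time; "q": joint angles; "qvel": joint speeds; "tau": joint torques, N m; "eef_pos": TCP position; "eef_rot": TCP orientation; "contact_force": force on the tool from outside, world axes, zero at the start; "wrist_torque": the same for the moment, N m; "opening": finger opening in m.
Only numpy, scipy, OpenCV 4.12 (cv2) and the standard library are available. Lean on these libraries where they do the work, as an engineer would, in place of code of your own. Each camera call takes 0.05 s, during which the arm holds its last target.

## Working session

There is one attempt and no reset: what is moved stays moved. The work goes in short steps, each a Python script; the robot and the scene stay as the last script left them, time stands still between calls to the robot, and variables do not carry over. Pictures are saved under pics/ and viewed, and the job is handed in when it is done.

```bash
ls; mkdir -p pics; python3 - <<'E'
from plant import ctrl, sensors, vision, job
import cv2
for n in ["scene","top","wrist"]:
    m=vision.camera_model(n); im=vision.camera(n)
    cv2.imwrite(f"pics/{n}0.png",im[:,:,::-1]); print(n,m)
print(sensors.get_obs())
E
```

```text
pics
scene {'fovy': 56.85297543285231, 'cx': 316.89422853527594, 'cy': 197.11233846999968, 'k1': 0.0038412771367645013, 'extrinsics': array([[-0.19400119, -0.81966273,  0.53899587,  1.10747596],
       [ 0.98090629, -0.15443317,  0.11820847,  0.10613275],
       [-0.01365223,  0.55163702,  0.83397255,  0.96451697],
       [ 0.        ,  0.        ,  0.        ,  1.        ]])}
top {'fovy': 47.835555908548386, 'cx': 323.9505070162797, 'cy': 204.6687484225136, 'k1': -0.055734758397528256, 'extrinsics': array([[ 6.75427464e-02,  9.71804939e-01, -2.25905155e-01,
         2.78840871e-01],
       [-9.97716361e-01,  6.57432655e-02, -1.54882394e-02,
        -2.49058627e-02],
       [-1.99804932e-04,  2.26435387e-01,  9.74026168e-01,
         1.24919446e+00],
       [ 0.00000000e+00,  0.00000000e+00,  0.00000000e+00,
         1.00000000e+00]])}
wrist {'fovy': 58.730427471383805, 'cx': 324.4453148575024, 'cy': 202.31167741867154, 'k1': 0.0030588955688844164, 'extrinsics': array([[ 0.35904424, -0.88651702, -0.29184723,  0.13104417],
       [ 0.93331905,  0.34047918,  0.11397142,  0.56529258],
       [-0.0016697 , -0.31330736,  0.94965031,  0.37354052],
       [ 0.        ,  0.        ,  0.        ,  1.        ]])}
{'clock': 0.15, 'q': array([1.09370852e+00, 3.77887918e-01, 7.99711856e-02, 1.27440406e+00,
       2.59758867e-05, 1.46050905e+00]), 'qvel': array([-0.00071238, -0.00393143,  0.00476922,  0.00056054,  0.00041654,
       -0.00104872]), 'tau': array([ 8.58926251e-04, -4.64036000e+01,  2.70170939e+01,  1.38709671e-02,
       -1.05003910e-04, -2.61376908e-05]), 'eef_pos': array([0.20596907, 0.53632613, 0.23059458]), 'eef_rot': array([-5.72859249e-01, -3.08844664e+00,  2.27994152e-03]), 'contact_force': array([-0.57984608,  0.46212011, -0.08952888]), 'wrist_torque': array([0.05180946, 0.03739736, 0.02682151]), 'opening': 0.08539327065966683}
```

View pics/top0.png

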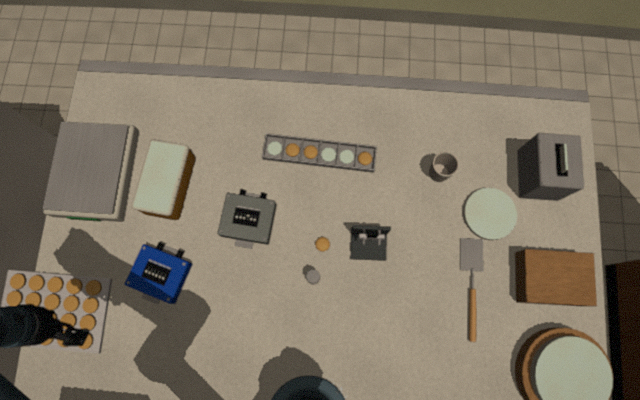

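View pics/scene0.png

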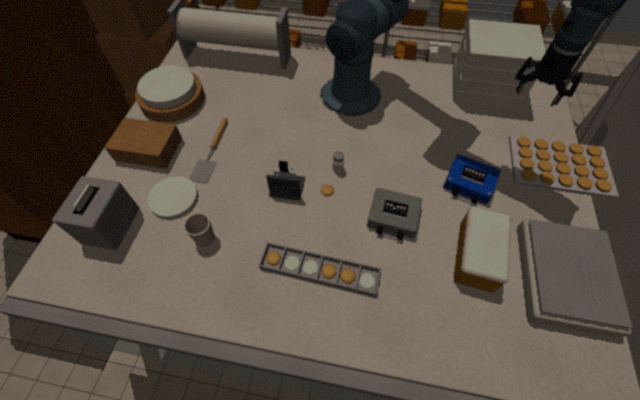

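The top view shows the grey box at about (247,217), with the blue look-alike at (158,272) to be left alone. The holder with the key is at (369,240). Tray row y≈150, left to right: white, gold, gold, white, white, gold, so switches 2, 3 and 6 should be ON. The spare biscuit is at (322,243). Next I'll enlarge these.

```bash
python3 - <<'E'
import cv2, numpy as np
a=cv2.imread('pics/top0.png'); b=cv2.imread('pics/scene0.png')
r=lambda im,x0,y0,x1,y1,s: cv2.resize(im[y0:y1,x0:x1],None,fx=s,fy=s,interpolation=cv2.INTER_CUBIC)
p=[r(a,210,180,280,255,5),r(a,340,210,400,270,5)]
q=[r(b,360,180,430,245,5),r(b,260,155,310,205,6)]
H=max(i.shape[0] for i in p)
f=lambda L:np.hstack([cv2.copyMakeBorder(i,0,max(x.shape[0] for x in L)-i.shape[0],0,4,0) for i in L])
cv2.imwrite('pics/c1.png',f(p));cv2.imwrite('pics/c2.png',f(q))
cv2.imwrite('pics/c3.png',r(a,255,128,385,178,6))
E
```

```text
(no output)
```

View pics/c1.png

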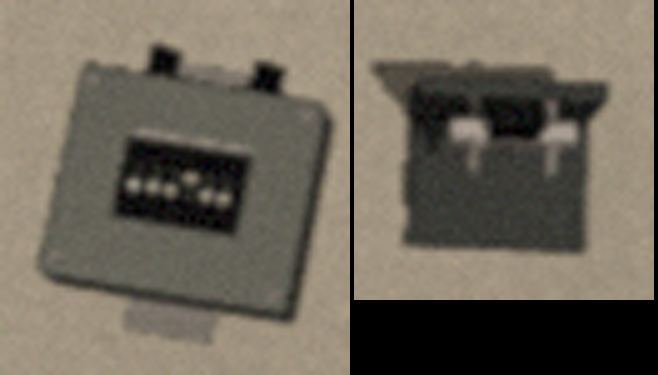

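View pics/c2.png

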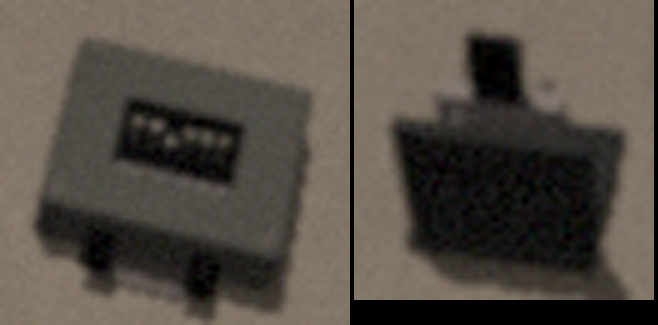

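View pics/c3.png

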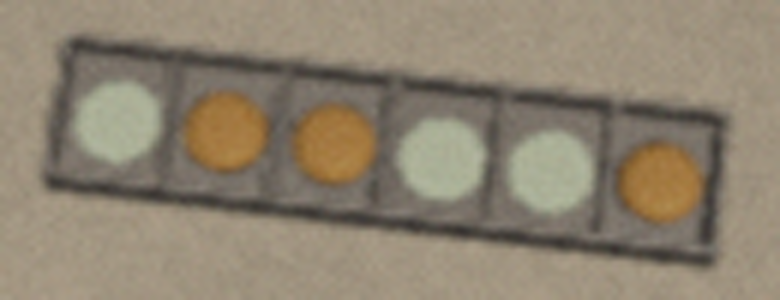

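The enlarged crops confirm the tray reads 0 1 1 0 0 1. On the grey box only switch 4 is ON at the moment. Next come rough poses from the top view, followed by close wrist views.

```bash
cat > h.py <<'E'
import numpy as np, cv2
from scipy.spatial.transform import Rotation as R
from plant import ctrl, sensors, vision, job
def K(m):
    f=200/np.tan(np.radians(m['fovy'])/2); return f
def ray(m,u,v):
    f=K(m); d=np.array([(u-m['cx'])/f,(v-m['cy'])/f]); rd=np.hypot(*d); r=rd
    for _ in range(30): r=rd/(1+m['k1']*r*r)
    s=d*(r/rd if rd>0 else 1)
    E=np.array(m['extrinsics']); w=E[:3,:3]@np.array([s[0],-s[1],-1.]); return E[:3,3],w/np.linalg.norm(w)
def onz(m,u,v,z):
    o,d=ray(m,u,v); return o+d*(z-o[2])/d[2]
def proj(m,p):
    E=np.array(m['extrinsics']); c=E[:3,:3].T@(np.asarray(p)-E[:3,3]); x,y=c[0]/-c[2],-c[1]/-c[2]
    k=1+m['k1']*(x*x+y*y); f=K(m); return np.array([x*k*f+m['cx'],y*k*f+m['cy']])
def tri(m1,p1,m2,p2):
    o1,d1=ray(m1,*p1);o2,d2=ray(m2,*p2)
    A=np.stack([d1,-d2],1); t=np.linalg.lstsq(A,o2-o1,rcond=None)[0]
    a=o1+d1*t[0];b=o2+d2*t[1]; return (a+b)/2,np.linalg.norm(a-b)
def down(yaw):
    # tool z down, tool x axis at world angle yaw
    x=np.array([np.cos(yaw),np.sin(yaw),0]);z=np.array([0,0,-1.]);y=np.cross(z,x)
    return R.from_matrix(np.stack([x,y,z],1)).as_rotvec()
def snap(name,fn,s=1):
    m=vision.camera_model(name); im=vision.camera(name)[:,:,::-1].copy(); cv2.imwrite(fn,im); return m,im
E
python3 - <<'E'
from h import *
m=vision.camera_model('top')
o=lambda x,y,ox,oy:(ox+x/5,oy+y/5)
print('box corners')
for c in [(88,62),(330,110),(292,318),(42,272)]:
    print(onz(m,*o(*c,210,180),.045).round(4))
print('bank'); 
for c in [(128,138),(252,158),(237,234),(116,214)]: print(onz(m,*o(*c,210,180),.045).round(4))
print('holder base, front corners z=.01; board top z=.093')
for c in [(404-354,244),(585-354,250)]: print(onz(m,340+c[0]/5,210+c[1]/5,.01).round(4))
for c in [(372-354,62),(606-354,84)]: print(onz(m,340+c[0]/5,210+c[1]/5,.093).round(4))
E
```

```text
box corners
[0.5749 0.2625 0.045 ]
[0.5567 0.1262 0.045 ]
[0.4407 0.1361 0.045 ]
[0.4563 0.274  0.045 ]
bank
[0.5335 0.2355 0.045 ]
[0.527  0.1663 0.045 ]
[0.4844 0.1703 0.045 ]
[0.4909 0.2373 0.045 ]
holder base, front corners z=.01; board top z=.093
[ 0.4187 -0.0869  0.01  ]
[ 0.422  -0.1864  0.01  ]
[ 0.5031 -0.0609  0.093 ]
[ 0.4996 -0.1833  0.093 ]
```

```bash
python3 - <<'E'
from h import *
for nm,p,by in [('box',[.509,.2025,.24],-7.6),('hold',[.47,-.137,.26],1.9)]:
    for s in (90,-90,180):
        q=ctrl.solve_ik(p,down(np.radians(by+s))); print(nm,s,None if q is None else np.round(q,2))
yaw=np.radians(-7.6+90)
ctrl.move_ptp([.509,.2025,.24],down(yaw)); ctrl.wait(.15)
m,im=snap('wrist','pics/wbox.png'); np.save('wbox.npy',m,allow_pickle=True)
o=sensors.get_obs(); print(o['clock'],o['eef_pos'],o['q'],o['contact_force'])
E
```

```text
box 90 [0.26 0.32 0.02 1.27 0.   1.97]
box -90 [ 0.26  0.32  0.02  1.27 -0.   -1.18]
box 180 [0.26 0.32 0.02 1.27 0.   0.4 ]
hold 90 [-0.41  0.2  -0.09  1.28  0.    1.12]
hold -90 [-0.41  0.2  -0.09  1.28  0.   -2.02]
hold 180 [-0.41  0.2  -0.09  1.28  0.   -0.45]
2.0 [0.50866356 0.20336541 0.24000404] [2.64479377e-01 3.19094037e-01 1.96750532e-02 1.27136637e+00
 8.37814572e-05 1.96620674e+00] [0.80268551 0.07806971 0.54910127]
```

View pics/wbox.png

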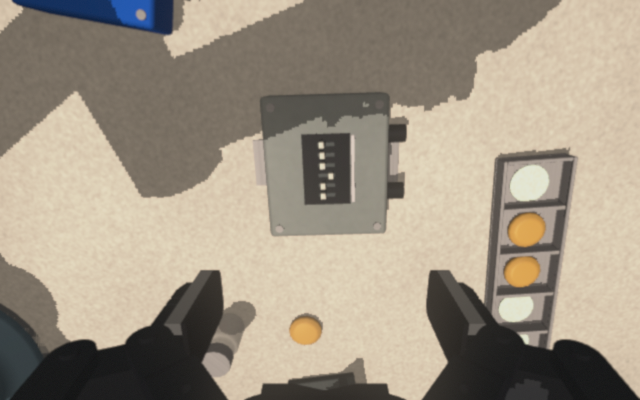

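Wrist view over the box: box at (262–390, 93–236), six white nubs in a column at x≈320–331, with #4 at (331,176) shifted to ON. Now I'll measure them.

```bash
python3 - <<'E'
from h import *
m=np.load('wbox.npy',allow_pickle=True).item(); im=cv2.imread('pics/wbox.png')
x0,y0=300,128;c=im[y0:210,x0:358]
cv2.imwrite('pics/wbc.png',cv2.resize(im[85:245,245:415],None,fx=3.5,fy=3.5,interpolation=cv2.INTER_CUBIC))
g=cv2.cvtColor(c,cv2.COLOR_BGR2GRAY)
mask=(g>140).astype(np.uint8)
n,l,st,ce=cv2.connectedComponentsWithStats(mask)
P=[]
for i in range(1,n):
    w=g*(l==i); print(st[i],ce[i]+[x0,y0])
    if 8<st[i][4]<60: P.append(onz(m,*(ce[i]+[x0,y0]),.0515)); print('  ',P[-1].round(4))
# dark panel
mk=(cv2.cvtColor(im,cv2.COLOR_BGR2GRAY)[120:215,290:365]<75).astype(np.uint8)
n,l,st,ce=cv2.connectedComponentsWithStats(mk); i=1+np.argmax(st[1:,4])
cn=cv2.findContours(cv2.morphologyEx((l==i).astype(np.uint8),cv2.MORPH_CLOSE,np.ones((9,9))),0,2)[0]
r=cv2.minAreaRect(max(cn,key=len)); b=cv2.boxPoints(r)+[290,120]; print('panel',b)
W=np.array([onz(m,*q,.045) for q in b]); print(W.round(4),W.mean(0))
# box outline
hs=cv2.cvtColor(im,cv2.COLOR_BGR2HSV)
for q in [(262,97),(388,93),(386,233),(272,236)]: print(onz(m,*q,.045).round(4))
E
```

```text
[   0    0   58   82 1131] [336.6622458  169.83200707]
[18 14  6  7 36] [320.5 145. ]
   [0.5087 0.2311 0.0515]
[19 25  6  6 31] [321.41935484 155.5483871 ]
   [0.5082 0.2212 0.0515]
[20 35  5  7 32] [321.84375 165.90625]
   [0.5073 0.2113 0.0515]
[28 45  5  6 27] [330.07407407 175.59259259]
   [0.5138 0.2009 0.0515]
[20 55  6  7 32] [322.34375 186.15625]
   [0.5051 0.1914 0.0515]
[21 65  5  6 27] [322.96296296 195.77777778]
   [0.5044 0.1817 0.0515]
panel [[302. 134.]
 [348. 134.]
 [348. 203.]
 [302. 203.]]
[[0.4926 0.2426 0.045 ]
 [0.5355 0.237  0.045 ]
 [0.528  0.1689 0.045 ]
 [0.4823 0.1749 0.045 ]] [0.50958351 0.20585978 0.045     ]
[0.4614 0.2804 0.045 ]
[0.5756 0.2689 0.045 ]
[0.5632 0.1314 0.045 ]
[0.4461 0.1435 0.045 ]
```

View pics/wbc.png

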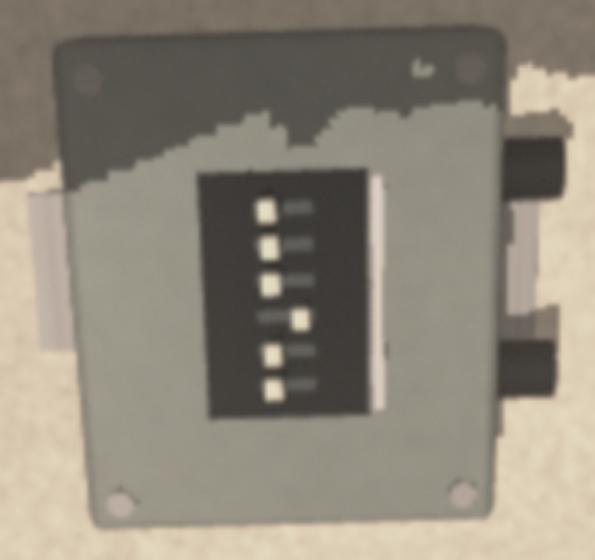

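Fit: bank at about (0.511, 0.206), yaw about −5.6°. Nub pitch came out at 9.92 mm (given: 10), and the box corner mean agrees at (0.5116, 0.2061). Now the holder.

```bash
python3 - <<'E'
from h import *
yaw=np.radians(1.9+90)
ctrl.move_ptp([.47,-.137,.26],down(yaw)); ctrl.wait(.15)
m,im=snap('wrist','pics/wh1.png'); np.save('wh1.npy',m,allow_pickle=True)
print(sensors.get_obs()['clock'])
cv2.imwrite('pics/wh1c.png',cv2.resize(im[90:310,200:440],None,fx=3.2,fy=2.7*3.2/2.7,interpolation=cv2.INTER_CUBIC)[:600])
E
```

```text
3.4917
```

View pics/wh1.png

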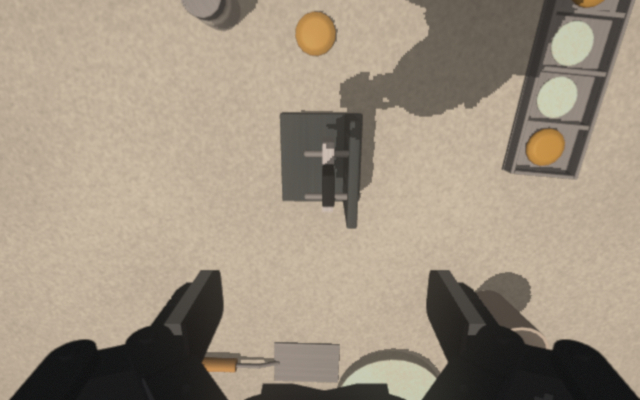

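View pics/wh1c.png

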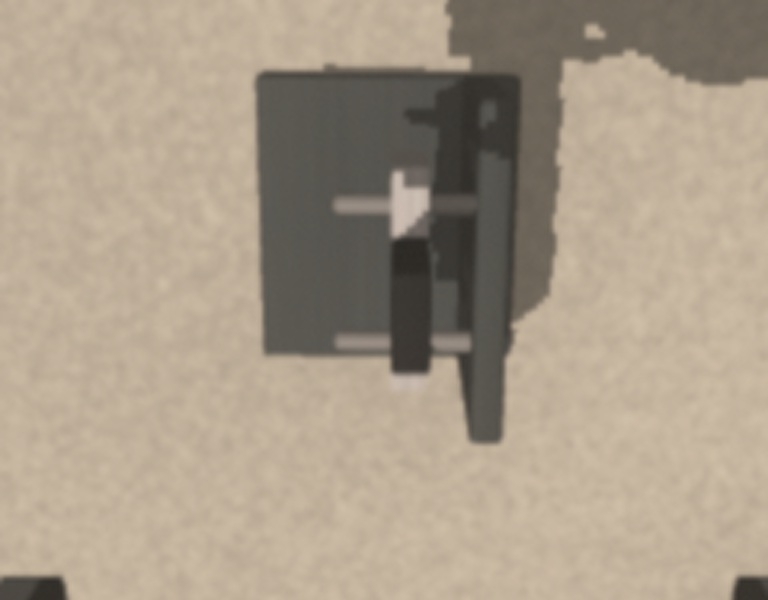

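The wrist view shows the key plate edge-on: black tab at about (328, 164–206), pin ends at about (305,154) and (305,197), board top at x≈352. Now I'll compute.

```bash
python3 - <<'E'
from h import *
m=np.load('wh1.npy',allow_pickle=True).item()
f=lambda x,y,z:onz(m,200+(x)/3.2,90+(y)/3.2,z)
def s(n,L): 
    for x,y,z in L: print(n,f(x,y,z).round(4))
s('pinends',[(333,205,.085),(335,341,.085)])
s('pin at board',[(476,205,.085),(472,342,.085)])
s('tabtop -y L/R',[(391,373,.137),(429,373,.137)])
s('tabtop +y L/R',[(392,275,.137),(431,275,.137)])
s('tab base +y',[(392,238,.095),(431,238,.095)])
s('body -y end top',[(391,389,.095),(428,389,.095)])
s('body +y end top',[(391,170,.095),(429,170,.095)])
s('board -y end',[(470,441,.093),(502,441,.093)])
s('board +y end bottoms',[(518,76,.093),(480,100,.093)])
s('base',[(258,75,.01),(264,353,.01)])
m2=vision.camera_model('top')
E
```

```text
pinends [ 0.4514 -0.1153  0.085 ]
pinends [ 0.4526 -0.1554  0.085 ]
pin at board [ 0.4916 -0.1139  0.085 ]
pin at board [ 0.4927 -0.1543  0.085 ]
tabtop -y L/R [ 0.469  -0.1469  0.137 ]
tabtop -y L/R [ 0.4784 -0.1466  0.137 ]
tabtop +y L/R [ 0.4685 -0.122   0.137 ]
tabtop +y L/R [ 0.4778 -0.1217  0.137 ]
tab base +y [ 0.4683 -0.122   0.095 ]
tab base +y [ 0.479  -0.1216  0.095 ]
body -y end top [ 0.4694 -0.1661  0.095 ]
body -y end top [ 0.4801 -0.1658  0.095 ]
body +y end top [ 0.4674 -0.1033  0.095 ]
body +y end top [ 0.4777 -0.103   0.095 ]
board -y end [ 0.4932 -0.1823  0.093 ]
board -y end [ 0.5026 -0.182   0.093 ]
board +y end bottoms [ 0.5002 -0.0776  0.093 ]
board +y end bottoms [ 0.4905 -0.0842  0.093 ]
base [ 0.4216 -0.0862  0.01  ]
base [ 0.4234 -0.1843  0.01  ]
```

Sizes check out: pin spacing 40.1 mm, pin length 40.1 mm, body 62.7 mm, tab 25 mm, board 9.4 mm. That gives key_mid ≈ (0.4737, −0.1346, 0.081), yaw ≈1.8°. Before moving I'll reproject the box estimate into the other cameras as a cross-check.

```bash
python3 - <<'E'
from h import *
yaw=np.radians(-5.6); ex=np.array([np.cos(yaw),np.sin(yaw),0]);ey=np.array([-ex[1],ex[0],0]);b=np.array([.511,.206,.045])
ims=[]
for n in('top','scene'):
    m=vision.camera_model(n); im=cv2.imread(f'pics/{n}0.png')
    P=[proj(m,b+ex*x+ey*y) for x,y in[(60,70),(60,-70),(-60,-70),(-60,70)] for x,y in[(x/1000,y/1000)]]
    N=[proj(m,b+ex*(.0045 if i==3 else -.0045)+ey*(.025-.01*i)+[0,0,.0065]) for i in range(6)]
    c=np.mean(P,0).astype(int)-35; im=cv2.resize(im[c[1]:c[1]+70,c[0]:c[0]+70],None,fx=5.5,fy=5.5,interpolation=cv2.INTER_CUBIC)
    for p in P+N: cv2.circle(im,tuple(int(v) for v in (p+.5-c)*5.5),2,(0,0,255),-1)
    ims.append(im)
cv2.imwrite('pics/rep.png',np.hstack(ims))
E
```

```text
(no output)
```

View pics/rep.png

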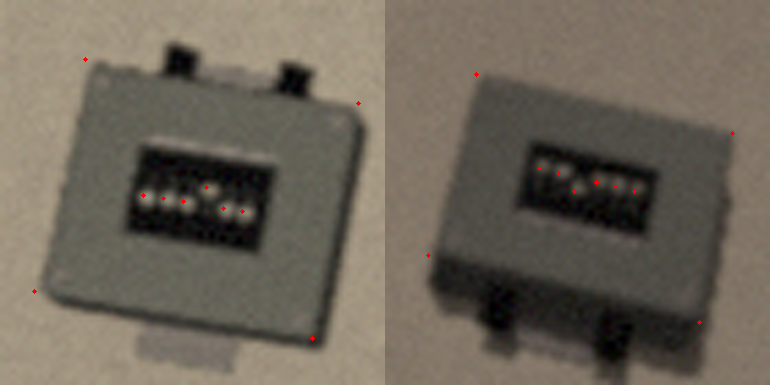

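The nubs reproject within 1 px in both other cameras, so all three agree. Now the grasp and lift off the pins.

```bash
python3 - <<'E'
from h import *
yh=np.radians(1.8); rot=down(yh+np.pi/2); ex=np.array([np.cos(yh),np.sin(yh),0])
k=np.array([.4737,-.1346,.081])
ctrl.move_l(k+[0,0,.06],rot,rate=.2)
ctrl.move_l(k+[0,0,.022],rot,rate=.1,guard=8)
o=sensors.get_obs();print(o['clock'],o['eef_pos'],o['contact_force'])
ctrl.close_gripper(f_grip=60); ctrl.wait(.1)
o=sensors.get_obs();print(o['clock'],o['eef_pos'],o['contact_force'],o['opening'])
m,im=snap('wrist','pics/wg.png')
E
```

```text
4.7667 [ 0.47418035 -0.1348091   0.10371062] [-1.11863674 -0.62070663  0.03676524]
5.5417 [ 0.4739333  -0.13466252  0.10318251] [ 0.31959381 -0.08410635  1.85695841] 0.009203700957129276
```

View pics/wg.png

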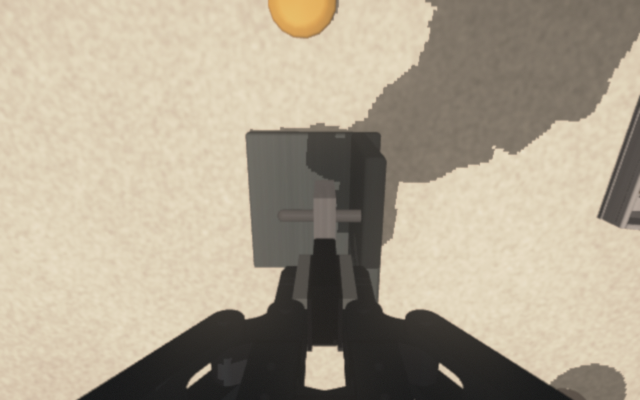

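The grip is good (opening 9.2 mm on the 10 mm tab). Lifting 4 mm and pulling it off along the pins.

```bash
python3 - <<'E'
from h import *
yh=np.radians(1.8); rot=down(yh+np.pi/2); ex=np.array([np.cos(yh),np.sin(yh),0])
p=np.array([.4737,-.1346,.103])
ctrl.move_l(p+[0,0,.0042],rot,rate=.02); o=sensors.get_obs();print(o['clock'],o['eef_pos'],o['contact_force'],o['wrist_torque'])
g=ctrl.move_l(p+[0,0,.0042]-.045*ex,rot,rate=.06,guard=6); o=sensors.get_obs();print(g,o['clock'],o['eef_pos'],o['contact_force'],o['opening'])
if not g:
    ctrl.move_l(p+[0,0,.08]-.045*ex,rot,rate=.15)
    yb=np.radians(-5.6); eb=np.array([np.cos(yb),np.sin(yb),0])
    b=np.array([.511,.206,.045])-.018*eb
    ctrl.move_ptp(b+[0,0,.13],down(yb+np.pi/2)); ctrl.wait(.2)
    o=sensors.get_obs();print(o['clock'],o['eef_pos'],o['contact_force'],o['opening'])
    for n in('wrist','top','scene'): snap(n,f'pics/k_{n}.png')
E
```

```text
5.95 [ 0.47364481 -0.13458278  0.10720219] [-0.36586002 -0.18731311 -0.91290287] [-0.00951768 -0.01293439 -0.0094542 ]
False 6.85 [ 0.42912282 -0.13618988  0.10739612] [ 0.60161039 -0.2188012  -0.01362353] 0.009181687291014361
9.025 [0.49340379 0.20665864 0.17510288] [-0.56134263 -0.47033414 -0.53895885] 0.009667599101648475
```

```bash
python3 - <<'E'
import cv2,numpy as np
a=cv2.imread('pics/k_wrist.png');b=cv2.imread('pics/k_scene.png')
cv2.imwrite('pics/kk.png',np.hstack([cv2.resize(a,(480,300)),cv2.resize(b[140:240,340:440],(300,300),interpolation=2)]))
E
```

```text
(no output)
```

View pics/kk.png

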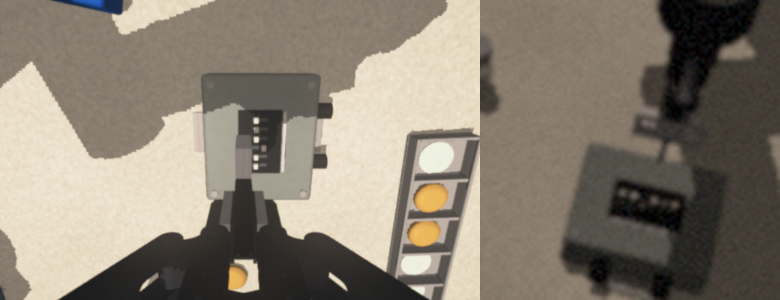

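The key is upright in the grip, with the prong visible above the near side of the panel. Now I'll feel for the box face with a light guard.

```bash
python3 - <<'E'
from h import *
yb=np.radians(-5.6); eb=np.array([np.cos(yb),np.sin(yb),0]); rot=down(yb+np.pi/2)
b=np.array([.511,.206,.0])-.018*eb
ctrl.move_l(b+[0,0,.137],rot,rate=.08); ctrl.wait(.15)
print(sensors.get_obs()['contact_force'])
g=ctrl.move_l(b+[0,0,.096],rot,rate=.02,guard=3)
o=sensors.get_obs();print(g,o['clock'],o['eef_pos'],o['contact_force'],o['opening'])
ctrl.wait(.1);o=sensors.get_obs();print(o['eef_pos'],o['contact_force'])
z=o['eef_pos'][2]
ctrl.move_l(b+[0,0,z+.002],rot,rate=.03);ctrl.wait(.15);o=sensors.get_obs();print(o['clock'],o['eef_pos'],o['contact_force'])
E
```

```text
[-0.03053431  0.26238733 -0.54814311]
True 10.95 [0.49310318 0.20776077 0.12107431] [-0.62409356  0.05455262  4.92930308] 0.009220233451908852
[0.49308227 0.2077405  0.12106599] [-0.58511537  0.35106399  5.78650263]
11.45 [0.49269596 0.20765655 0.1226255 ] [ 0.17451737 -0.42038393 -0.62384507]
```

Contact at TCP z≈0.121, so the prong end is about −54 mm on the key, inside the given range. Pushing switch 2 ON first, with the tip 3 mm above the face.

```bash
cat >> h.py <<'E'
yb=np.radians(-5.6); eb=np.array([np.cos(yb),np.sin(yb),0]); ey=np.array([-eb[1],eb[0],0]); rotb=down(yb+np.pi/2)
B=np.array([.511,.206,0]); ZW=.1242; ZT=.1325
def bp(x,y,z): return B+eb*x/1000+ey*y/1000+[0,0,z]
def loc(p): d=p-B; return np.round([d@eb*1000,d@ey*1000,p[2]*1000],2)
def push(i,on,xe=2.5,gd=4.5):
    y=35-10*i; s=1 if on else -1
    ctrl.move_l(bp(-16*s,y,ZT),rotb,rate=.1)
    g=ctrl.move_l(bp(-16*s,y,ZW),rotb,rate=.04,guard=4); ctrl.wait(.1)
    if g: print('unexpected contact',sensors.get_obs()['eef_pos']); return
    f0=sensors.get_obs()['contact_force']
    g=ctrl.move_l(bp(xe*s,y,ZW),rotb,rate=.025,guard=gd); o=sensors.get_obs()
    print(i,on,g,o['clock'],loc(o['eef_pos']),(o['contact_force']-f0).round(2),o['opening'])
    ctrl.wait(.05); o=sensors.get_obs(); print('   ',loc(o['eef_pos']),(o['contact_force']-f0).round(2))
    ctrl.move_l(bp((-16 if s>0 else 16),y,ZW),rotb,rate=.08)
    ctrl.move_l(bp((-16 if s>0 else 16),y,ZT),rotb,rate=.08)
E
python3 - <<'E'
from h import *
push(2,True)
snap('wrist','pics/s2.png')
im=cv2.imread('pics/s2.png'); cv2.imwrite('pics/s2c.png',cv2.resize(im[90:290,230:440],None,fx=3,fy=3,interpolation=2))
E
```

```text
2 True True 12.875 [ -1.07  14.68 123.22] [0.22 0.9  0.09] 0.008965935221110884
    [ -1.22  14.59 122.99] [-0.94  0.55 -0.3 ]
```

View pics/s2c.png

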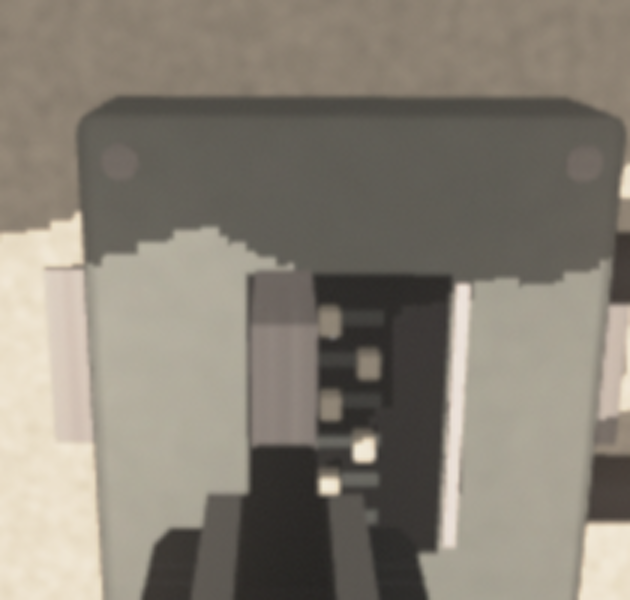

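Switch 2 (368,362 in the crop) is now ON, in line with switch 4. The stop at x=−1.07 mm matches the −1.0 expected for fully ON. Continuing with 3, 6, then 4 OFF.

```bash
python3 - <<'E'
from h import *
push(3,True); push(6,True)
ctrl.move_l(bp(-16,-25,.145),rotb,rate=.1); ctrl.move_l(bp(16,-5,.145),rotb,rate=.1)
push(4,False)
ctrl.move_l(bp(16,-5,.16),rotb,rate=.1)
ctrl.move_l(bp(-30,-45,.2),rotb,rate=.15); ctrl.wait(.15)
m,im=snap('wrist','pics/s3.png');snap('top','pics/s3t.png');np.save('s3.npy',m,allow_pickle=True)
print(sensors.get_obs()['clock'])
cv2.imwrite('pics/s3c.png',cv2.resize(im[50:250,230:440],None,fx=3,fy=3,interpolation=2))
E
```

```text
3 True True 14.9 [ -1.1    4.71 123.21] [ 0.21 -0.01  0.08] 0.009017680459850774
    [ -1.23   4.62 123.01] [1.08 0.97 0.41]
6 True True 17.075 [ -1.22 -25.28 123.22] [-0.6   0.36 -0.36] 0.009514204793940943
    [ -1.35 -25.36 123.01] [-1.86  1.68 -0.68]
4 False True 19.9 [  0.21  -4.95 124.4 ] [ 1.42 -0.44  0.71] 0.00928737756262058
    [  0.22  -5.01 124.26] [ 2.6  -0.48  1.42]
21.8667
```

View pics/s3c.png

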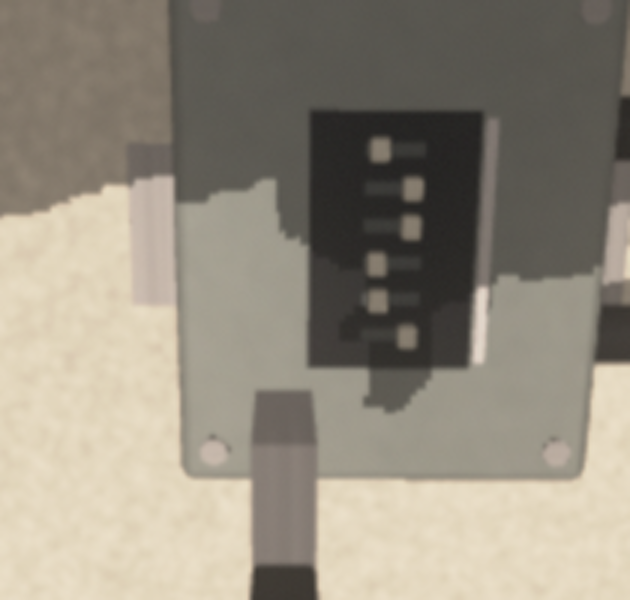

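```bash
python3 - <<'E'
from h import *
m=np.load('s3.npy',allow_pickle=True).item(); im=cv2.imread('pics/s3.png')
g=cv2.cvtColor(im,cv2.COLOR_BGR2GRAY)
for cx,cy in [(380,149),(413,188),(411,227),(376,264),(377,300),(406,336)]:
    x,y=int(230+cx/3),int(50+cy/3); w=g[y-5:y+6,x-6:x+7].astype(float)
    w=np.clip(w-95,0,None); Y,X=np.mgrid[y-5:y+6,x-6:x+7]; u,v=(w*X).sum()/w.sum(),(w*Y).sum()/w.sum()
    print(round(w.max()),loc(onz(m,u,v,.0515)))
E
```

```text
31 [-4.64 24.9  51.5 ]
31 [ 4.3  14.95 51.5 ]
31 [ 4.15  4.88 51.5 ]
31 [-4.91 -4.97 51.5 ]
31 [ -4.29 -15.02  51.5 ]
32 [  3.98 -24.94  51.5 ]
```

The nubs read 1/4/5 at −4.3 to −4.9 mm and 2/3/6 at +4.0 to +4.3 mm, so the pattern is right. Switch 6 stopped 0.15 mm short of the others, so I'll give it one more confirming push.

```bash
python3 - <<'E'
from h import *
ctrl.move_l(bp(-16,-25,.16),rotb,rate=.2)
push(6,True,gd=6.5)
ctrl.move_l(bp(-30,-45,.2),rotb,rate=.2); ctrl.wait(.15)
m,im=snap('wrist','pics/s4.png')
g=cv2.cvtColor(im,cv2.COLOR_BGR2GRAY)
for i in range(6):
    c=proj(m,np.append(bp(4.2 if i in(1,2,5) else -4.5,25-10*i,0)[:2],.0515)); x,y=np.round(c).astype(int)
    w=np.clip(g[y-5:y+6,x-6:x+7].astype(float)-95,0,None); Y,X=np.mgrid[y-5:y+6,x-6:x+7]
    print(loc(onz(m,(w*X).sum()/w.sum(),(w*Y).sum()/w.sum(),.0515)))
print(sensors.get_obs()['clock'])
E
```

```text
6 True True 23.8417 [ -1.01 -25.31 122.87] [ 0.23  0.61 -0.5 ] 0.009027134133671668
    [ -1.1  -25.4  122.65] [ 0.25 -0.22  0.2 ]
[-4.64 25.02 51.5 ]
[ 4.17 15.06 51.5 ]
[ 4.17  4.96 51.5 ]
[-4.92 -5.1  51.5 ]
[ -4.38 -14.87  51.5 ]
[  4.02 -24.88  51.5 ]
25.1833
```

Switch 6 stopped at −1.01 mm, so it's on the hard stop. Checking the key hasn't shifted in the grip before hanging it back.

```bash
python3 - <<'E'
import cv2,numpy as np
a=cv2.imread('pics/k_wrist.png');b=cv2.imread('pics/s4.png');c=cv2.imread('pics/wg.png')
cv2.imwrite('pics/cmp.png',np.hstack([cv2.resize(i[150:380,270:380],None,fx=2.4,fy=2.4,interpolation=2) for i in(c,a,b)]))
E
```

```text
(no output)
```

View pics/cmp.png

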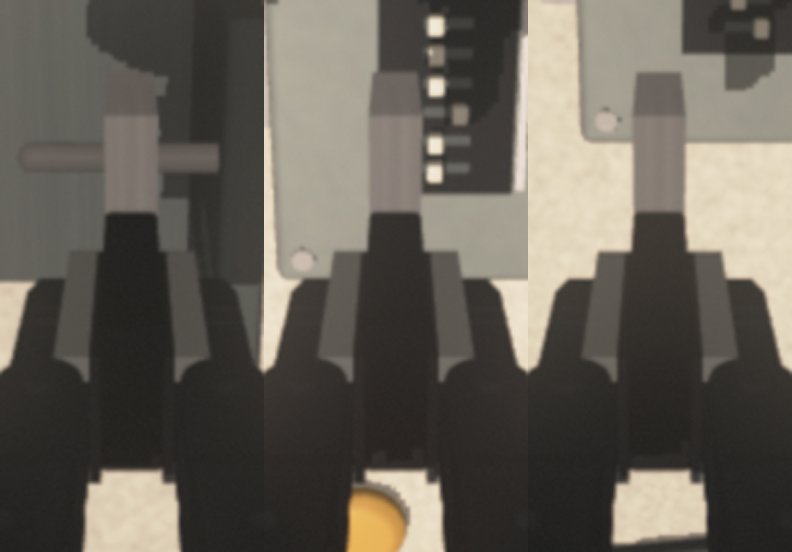

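The key sits identically in the grip in all three pictures. Hanging it back along the reverse path.

```bash
python3 - <<'E'
from h import *
yh=np.radians(1.8); rot=down(yh+np.pi/2); ex=np.array([np.cos(yh),np.sin(yh),0])
p=np.array([.4737,-.1346,.103])
ctrl.move_ptp(p+[0,0,.08]-.045*ex,rot)
ctrl.move_l(p+[0,0,.0042]-.045*ex,rot,rate=.12); ctrl.wait(.2)
o=sensors.get_obs();print(o['clock'],o['eef_pos'],o['contact_force'])
g=ctrl.move_l(p+[0,0,.0042],rot,rate=.04,guard=5); ctrl.wait(.15)
o=sensors.get_obs();print(g,o['clock'],o['eef_pos'],o['contact_force'],o['wrist_torque'])
snap('wrist','pics/r1.png')
E
```

```text
27.3333 [ 0.42951326 -0.13634764  0.10804479] [-0.20831926  0.13142837 -1.43181188]
False 28.7583 [ 0.47344304 -0.13456893  0.10719637] [-0.1609639   0.2533158  -1.47898818] [-0.02898978 -0.03876758  0.00290899]
```

View pics/r1.png

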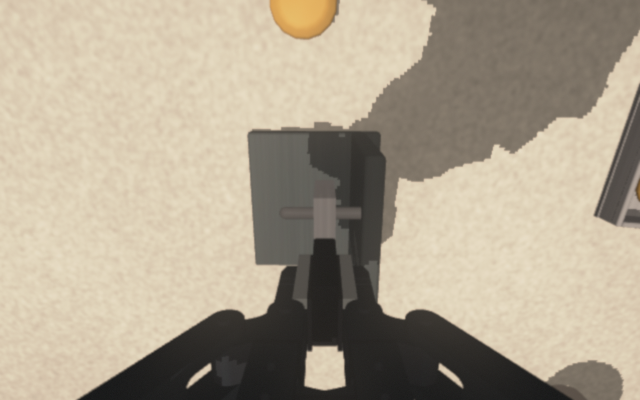

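The pin shows on both sides of the key body at (280–362, 213), so it's threaded, and there was no contact on entry. Lowering it gently and letting go.

```bash
python3 - <<'E'
from h import *
yh=np.radians(1.8); rot=down(yh+np.pi/2)
p=np.array([.4737,-.1346,.103])
g=ctrl.move_l(p+[0,0,-.001],rot,rate=.015,guard=2.5); o=sensors.get_obs();print(g,o['clock'],o['eef_pos'],o['contact_force'])
ctrl.release(); ctrl.wait(.2)
o=sensors.get_obs();print(o['clock'],o['eef_pos'],o['contact_force'],o['opening'])
ctrl.move_l(p+[0,0,.06],rot,rate=.1)
ctrl.move_l(p+[-.0037,-.0024,.157],rot,rate=.2); ctrl.wait(.2)
m,im=snap('wrist','pics/r2.png');snap('scene','pics/r2s.png');snap('top','pics/r2t.png')
cv2.imwrite('pics/r2c.png',cv2.resize(im[90:275,200:440],None,fx=3.2,fy=3.2,interpolation=2))
t=cv2.imread('pics/r2t.png');s=cv2.imread('pics/r2s.png')
cv2.imwrite('pics/r2o.png',np.hstack([cv2.resize(t[175:275,205:405],None,fx=2,fy=2,interpolation=2),cv2.resize(s[150:250,240:440],None,fx=2,fy=2,interpolation=2)]))
print(sensors.get_obs()['clock'])
E
```

```text
True 29.1417 [ 0.47383926 -0.13468927  0.10312471] [-0.71969699 -0.31896222  3.67765326]
30.0667 [ 0.47301778 -0.13434015  0.10246477] [-0.42942906  1.10641846 -0.32105329] 0.08543593971547585
31.8083
```

View pics/r2c.png

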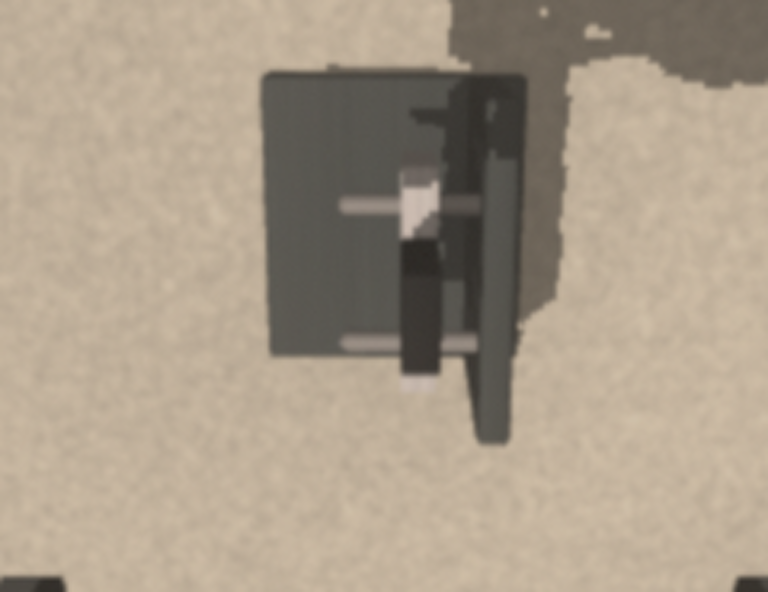

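View pics/r2o.png

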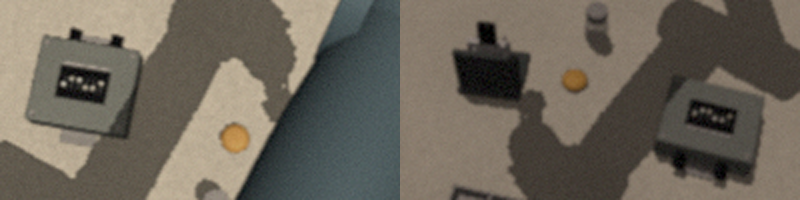

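The key hangs upright on both pins, visible through at (340–480, 205) and (340–480, 343) in the crop, as it did at the start. The box shows the right pattern and the gripper is clear, so I'm handing in.

```bash
python3 - <<'E'
from plant import job
print(job.close_job())
E
```

```text
the job is handed in; nothing more can be done
None
```

I set the six switches to match the tray (OFF ON ON OFF OFF ON), hung the key back upright on both pins, let go and handed the job in. The clock read about 32 s, against the 61 s limit.

- **Tray:** compartments 2, 3 and 6 hold biscuits. Only switch 4 was ON at the start, so I pushed 2, 3 and 6 ON and 4 OFF, and left 1 and 5 alone.
- **Key and prong:** light contact with the box face (about 6 N) put the prong end about 54 mm below the key's mid point. The key did not shift in the grip while pushing.
- **Switch check:** in the last wrist picture used to measure the switches, 1, 4 and 5 sat at −4.4 to −4.9 mm (nominal −4.5) and 2, 3 and 6 at +4.0 to +4.2 mm (nominal +4.5). The differences are about what the picture can resolve. The stops felt while pushing also fit full travel.
- **Switch 6:** its first push stopped about 0.15 mm short of switches 2 and 3, so I pushed it again. The second push stopped in line with them.
- **Key check:** the pins show on both sides of the key body after release, it hangs as at the start, and the gripper is clear.
- **Measurement differences:** corners picked by eye in the coarse top view put the box about 6 mm off the wrist measurement. The wrist-based switch positions matched the other two cameras within about 1 pixel, so I used those.

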